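# Open the delivery carton and weigh the jar of nut butter

### The arm

A 6-joint arm with a two-finger parallel gripper is mounted at the origin on the work surface. World frame = base frame: x ahead of the robot, y to its left, z up, the work surface at z = 0. Lengths are in m, angles in rad, forces in N, time in s.
With the tool pointing down it reaches from about 0.35 to 0.725 m from the base axis. Payload 6 kg.
Tool frame: the origin (TCP) lies at the very end of the fingers, on their centre line; the grasp point (between the pads) lies 19 mm behind it; z points along the fingers, y is the line along which they close (so a half turn about z gives the same grasp; the last joint's range is limited). The gripper opens to 85 mm and grips with 20 to 120 N. Pads are 22 mm wide; open, the fingers measure 114 mm over their backs; the gripper's body (76 mm by 85 mm) begins 54 mm behind the grasp point. The pads swing forward as they close: fully open they stand 13 mm farther back than shut.
Start: joints at [-0.896, 0.04, 0.085, 0, -1.615, -0.334], TCP at [0.201, -0.565, 0.231] pointing down, gripper open.
Joint ranges: [-2.56, 2.56], [-1.29, 2.01], [-1.08, 1.49], [-3.29, 1.98], [-2.81, -0.18], [-2.99, 2.99]. Speed limits (rad/s): [2.57, 2.57, 3.01, 3.14, 3.14, 3.14].

### API

Orientations are given as a unit quaternion [w, x, y, z].
In Python, from station import manip, eyes, ticket gives the robot as it stands. Calls block until the motion is done:
- manip.move_to(position, orientation): joint-space move of the TCP to a pose.
- manip.move_l(position, rot=None, v=0.15, until_force=None): straight line of the TCP; rot=None keeps the orientation; v is the mean speed in m/s. With until_force (N) it stops when the force on the tool has changed by that much, and returns True; else False.
- manip.movej(angles): joint-space move.
- manip.set_gripper(opening): finger opening in m; the grip force is fixed at half the most; returns when the fingers have stopped.
- manip.pause(seconds).
- manip.solve_ik(position, orientation): joint angles nearest the present ones, or None.
- eyes.camera(name): name is "scene" or "top" or "wrist"; returns a dict with "pixels" (384x512x3 uint8, red, green, blue), "intrinsics" (3x3 intrinsics, pixels), "extrinsics" (4x4, takes a point from camera to world coordinates). Camera axes: x right, y down, z forward; pixel columns grow to the right and rows downward; lengths in m; the calibration is good to about 2 mm. A picture is of the moment at which its call begins. There is no depth.
A pose or a line that the arm cannot do raises manip.IKError and nothing moves.
- ticket.finish_job(): hands the job in; it is judged then, once.
Trained networks look in a picture, given as the dict that the camera call returned (one of the last four; its "shot" number tells which), for a name from the list of things; names that differ only in an ending like _2 or _b are one class to them, and where a whole thing is asked for, a point or a joint stands for the part that bears it (a point fixed in the world has none). Each returns a list of dicts, best first, with "score" (0 to 1); they miss things now and then, are a little off and sometimes report something else, mostly with a low value. They report only what shows in the picture. A call takes as long as a camera call. They do not tell look-alikes from the thing itself.
- eyes.spot_in(picture, query): "position" ([x, y, z] in m, in world coordinates, good to about 4 mm: the middle of the surface that is visible of it).
- eyes.trace(picture, query): "mask" (384x512 bool, what is visible of it).
- eyes.mark_of(picture, query): "position" ([x, y, z] in m, in world coordinates, good to about 4 mm: a listed point, or the origin of a listed thing).
Readings, each from a call of its own:
- manip.read_time_s(): time.
- manip.read_joint_pos(): joint angles.
- manip.read_joint_velocities(): joint speeds.
- manip.read_effort(): joint torques, N m.
- manip.read_position(): TCP position.
- manip.read_eef_rot(): TCP orientation.
- manip.read_ft_force(): force on the tool from outside, world axes, zero at the start.
- manip.read_wrist_torque(): the same for the moment, N m.
- manip.read_gripper_width(): finger opening in m.
- manip.read_grip_force(): force on a finger pad.
Only numpy, scipy, OpenCV 4.12 (cv2) and the standard library are available. Lean on these libraries where they do the work, as an engineer would, in place of code of your own. Each camera call takes 0.05 s, during which the arm holds its last target. There are 200 camera calls.

### The job

Open the cardboard carton: fold both of its top flaps right back, well past upright, so that they stay open by themselves, then lift out the brown jar with the white lid and stand it gently in the middle of the scale's round pan. The far flap swings up beneath the black wire rack, so work in under it at a slant; do not bump the rack or the cups on it, leave the green tin standing in the carton, and leave everything else where it is.

Things in the scene. Friction and masses are not known exactly. Their poses are not given: they have to be found in the camera images.
- carton: Open-topped cardboard carton that cannot be moved, 180 mm deep (its x), 210 mm wide (its y), 130 mm high, walls and floor 4 mm thick. Origin: centre of the underside; x points from the near side to the far side, z up. Two flaps (4 mm thick, 88 mm from hinge to free edge, 204 mm wide) close its top; their free edges meet over the middle. They stay at whatever angle they are left.
- near_hinge (a point): Middle of the near flap's hinge line, on the near rim of the carton, at carton x = -88 mm, 132 mm above its underside; the hinge line runs along the carton's y.
- far_hinge (a point): Middle of the far flap's hinge line, on the far rim of the carton, at carton x = +88 mm, 132 mm above its underside; the hinge line runs along the carton's y.
- near_edge (a point): Middle of the near flap's free edge (mid-thickness), 88 mm from its hinge.
- far_edge (a point): Middle of the far flap's free edge (mid-thickness), 88 mm from its hinge.
- flap_near (a joint): Angle of the near flap in rad: 0 flat over the carton, 1.57 upright, growing to 3.0 as it folds outwards to the near side (carton -x). It starts partly raised, at about 0.7 to 1.0.
- flap_far (a joint): Angle of the far flap in rad: 0 flat over the carton, 1.57 upright, growing to 3.0 as it folds outwards to the far side (carton +x). It starts shut, sagging slightly into the carton (about -0.15 to -0.02).
- rack: Fixed black wire shelf on two rear legs, overhanging the far half of the carton. Its frame is the carton's (same origin and axes). Shelf wires at 300 mm height (10 mm thick frame) from x = 72 to 205 mm, y = -150 to 150 mm; legs at x = 205 mm, y = +-150 mm, with 10 mm thick feet on the table from x = 132 mm.
- jar: Loose jar to be weighed, about 0.3 kg: brown round body 52 mm across, white lid 50 mm across from 68 to 86 mm height (top). Origin: centre of its underside. It stands on the carton's floor (4 mm up), in the left or the right half.
- tin: Loose green and steel tin, 52 mm across, 78 mm high, standing in the carton's other half, about 96 mm from the jar. Origin: centre of its underside. Stays there.
- scale: Fixed white kitchen scale, 150 x 140 mm, 18 mm high. Origin: centre of its underside.
- pan (a point): Middle of the top of the scale's round dark steel pan (104 mm across), 26 mm above the table, 12 mm along the scale's x from the scale's centre.
- cups: Loose stack of cream paper cups, 76 mm across, 112 mm high, on the wire rack. Origin: centre of its underside. Leave alone.
- tub: Loose lidded tub, 134 x 104 mm, 61 mm high, on the other side from the scale. Origin: centre of its underside. Leave alone.
- bottle: Loose amber bottle, 68 mm across, 190 mm high. Origin: centre of its underside. Leave alone.
- spoon: Loose steel spoon, 170 mm long, lying on the table. Leave alone.
There are look-alikes about, which are no part of the job. Leave any turquoise look-alike of the jar alone. Of the things that look like the scale, the larger one is meant.

How it is judged:
On the way, in this order (a step that is already met when the one before it is completed fails the run):
1. both flaps are folded back past upright (more than 1.9 rad) (value of joint each of flap_near, flap_far above 1.9 rad), for 0.2 s.
2. the jar is lifted clear of the carton (its underside above the rim) (all of step 1 and height (world z) of jar above 0.13 m), for 0.1 s.
At the end, for the whole second after the job is handed in: Both flaps stay open beyond 1.9 rad; the jar stands upright (within 0.1 rad) and at rest on the scale's pan, its middle within 25 mm of the pan's; the tin still stands upright on the floor of the carton (all of step 1 and horizontal distance between jar and pan below 0.025 m and height (world z) of jar between 0.021 and 0.031 m and angle between jar's own z axis and vertical below 0.1 rad and linear speed of jar below 0.02 m/s and angle between tin's own z axis and vertical below 0.15 rad and height (world z) of tin below 0.012 m and horizontal distance between tin and carton below 0.1 m); the robot touches nothing.
It fails at once if the cups, tub, bottle or spoon is moved more than 30 mm (distance of any of tub, cups, bottle, spoon from where it was at the start of the episode above 0.03 m).
It fails at once if the tin is knocked over (angle between tin's own z axis and vertical above 0.6 rad).
It fails at once if the robot pushes on the rack with more than 15 N (contact force between any of the arm, the fingers and rack above 15 N).
It fails at once if the jar is dropped (faster than 0.4 m/s out of the fingers' grip) or slammed on the scale (more than 60 N) (contact force between jar and scale above 60 N or (linear speed of jar above 0.4 m/s and contact force between jar and the fingers below 0.2 N)).
It also fails if it takes over 64 s, if anything falls off the work surface, if the arm or the gripper's body presses on something with over 40 N, if the wrist force passes 120 N, or if a joint passes its speed limit or range.

## Working session

There is one attempt and no reset: what is moved stays moved. The work goes in short steps, each a Python script; the robot and the scene stay as the last script left them, time stands still between calls to the robot, and variables do not carry over. Pictures are saved under pics/ and viewed, at most 10 in all, crops included, and the job is handed in when it is done.

```bash
mkdir -p pics; ls
python3 - <<'E'
from station import manip, eyes
import cv2, numpy as np
for n in ("scene","top"):
    p=eyes.camera(n); cv2.imwrite(f"pics/{n}0.png",p["pixels"][:,:,::-1])
    print(n,np.round(p["extrinsics"],3).tolist(), np.round(p["intrinsics"],1).tolist())
    for q in "carton near_hinge far_hinge near_edge far_edge jar tin scale pan cups tub bottle spoon rack".split():
        print(q,[(np.round(d["position"],3).tolist(),round(d["score"],2)) for d in eyes.mark_of(p,q)][:4])
print(manip.read_time_s())
E
```

```text
pics
scene [[-0.865, 0.471, -0.172, 0.674], [0.501, 0.813, -0.296, 0.294], [0.0, -0.343, -0.939, 1.108], [0.0, 0.0, 0.0, 1.0]] [[384.7, 0.0, 253.4], [0.0, 384.7, 191.1], [0.0, 0.0, 1.0]]
carton [([0.565, 0.038, -0.001], 0.96)]
near_hinge [([0.48, 0.055, 0.126], 0.8)]
far_hinge [([0.656, 0.023, 0.134], 0.66)]
near_edge [([0.539, 0.044, 0.198], 0.69)]
far_edge [([0.571, 0.038, 0.126], 0.74), ([0.536, 0.042, 0.201], 0.35)]
jar [([0.565, 0.091, 0.002], 0.77), ([0.611, 0.226, 0.0], 0.67)]
tin [([0.536, -0.001, 0.001], 0.58)]
scale [([0.278, 0.249, -0.001], 0.95), ([0.461, 0.323, 0.002], 0.63), ([0.475, 0.058, 0.125], 0.47)]
pan [([0.473, 0.324, 0.025], 0.79), ([0.28, 0.253, 0.016], 0.73)]
cups [([0.743, 0.112, 0.31], 0.82)]
tub [([0.442, -0.33, 0.001], 0.97), ([0.536, -0.002, 0.005], 0.75)]
bottle [([0.714, -0.352, 0.004], 0.76), ([0.373, -0.012, -0.002], 0.67)]
spoon [([0.377, -0.018, -0.002], 0.79), ([0.656, 0.027, 0.134], 0.55)]
rack []
top [[-0.004, -0.993, 0.122, 0.384], [-1.0, 0.004, 0.002, 0.01], [-0.003, -0.122, -0.993, 1.27], [0.0, 0.0, 0.0, 1.0]] [[358.3, 0.0, 258.3], [0.0, 358.3, 194.1], [0.0, 0.0, 1.0]]
carton [([0.564, 0.038, 0.002], 0.78)]
near_hinge [([0.476, 0.057, 0.134], 0.7)]
far_hinge []
near_edge [([0.536, 0.047, 0.199], 0.76), ([0.474, 0.323, 0.028], 0.5)]
far_edge [([0.569, 0.045, 0.128], 0.78)]
jar [([0.609, 0.227, 0.003], 0.79), ([0.565, 0.096, 0.001], 0.48)]
tin [([0.542, -0.004, 0.004], 0.63), ([0.649, 0.022, 0.135], 0.55)]
scale [([0.278, 0.251, -0.001], 0.97), ([0.464, 0.324, 0.001], 0.63), ([0.564, 0.046, 0.133], 0.35)]
pan [([0.286, 0.247, 0.018], 0.97), ([0.475, 0.319, 0.028], 0.56)]
cups [([0.742, 0.112, 0.308], 0.65)]
tub [([0.444, -0.331, -0.003], 0.68)]
bottle [([0.716, -0.349, -0.0], 0.6)]
spoon [([0.376, -0.015, 0.002], 0.77), ([0.443, -0.329, -0.004], 0.33)]
rack [([0.466, 0.324, 0.002], 0.24)]
1.5
```

View pics/scene0.png

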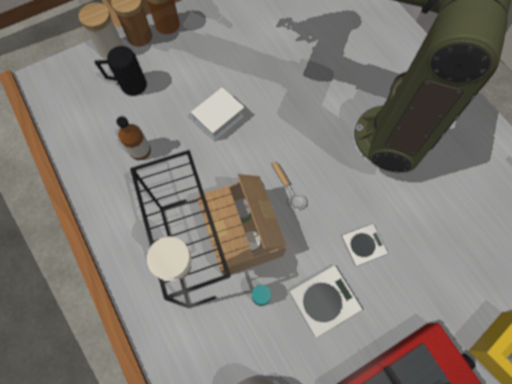

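View pics/top0.png

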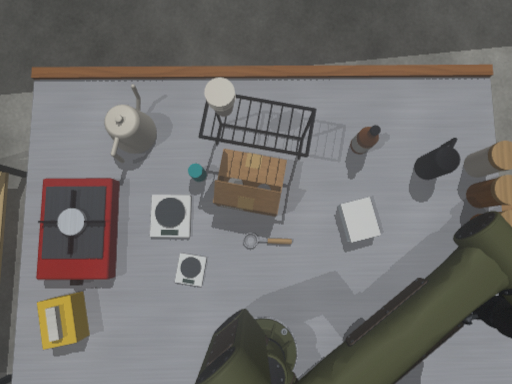

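The scale-like things in scene0 are the large scale at (323,300) and a small look-alike at (365,243). The jar-like things are the jar in the carton at about (255,240) and a turquoise look-alike standing outside it at (261,295). The tin is in the carton at about (243,207). I choose the jar in the carton and the large scale. I'll check that choice in one crop and check IK for the flap paths before moving.

```bash
cat > h.py <<'E'
from station import manip, eyes, ticket
import numpy as np, cv2, json
from scipy.spatial.transform import Rotation as R
try: S=json.load(open("s.json"))
except Exception: S=None
def axes():
    c,s=np.cos(S["yaw"]),np.sin(S["yaw"]); return np.array([c,s,0]),np.array([-s,c,0])
def W(x,y,z):
    ex,ey=axes(); return np.array([*S["c"],0])+x*ex+y*ey+[0,0,z]
def C(p):
    ex,ey=axes(); d=np.array([p[0]-S["c"][0],p[1]-S["c"][1],0]); return np.round([d@ex,d@ey],4)
def Q(t,sgn=1,closing="y"):
    """tool z = carton (cos t,0,-sin t); closing axis along carton y (or x, tool down)"""
    ex,ey=axes(); z=np.cos(t)*ex-np.sin(t)*np.array([0,0,1.])
    y=sgn*(ey if closing=="y" else ex)
    q=R.from_matrix(np.c_[np.cross(y,z),y,z]).as_quat(); return [q[3],*q[:3]]
def near(a,r=.07,h=.013):  # tip centre pressing the near flap's inner face, tool down
    return -.088+r*np.cos(a)+h*np.sin(a), .132+r*np.sin(a)+h*abs(np.cos(a))*(a>1.57)
def far(a,t,d,h=.011):
    u=np.array([np.cos(t),-np.sin(t)]); n=np.array([np.sin(t),np.cos(t)])
    if a<t:
        E=np.array([.088-.088*np.cos(a),.132+.088*np.sin(a)])-.002*np.array([np.sin(a),np.cos(a)])
        p=E+d*u
    else: p=np.array([.088-(.088-d)*np.cos(a),.132+(.088-d)*np.sin(a)])-.002*np.array([np.sin(a),np.cos(a)])
    return p-h*n
E
python3 - <<'E'
import h; from h import *
K="carton near_hinge far_hinge near_edge far_edge jar tin pan".split(); D={k:[] for k in K}
ref=dict(carton=(.565,.038,0),near_hinge=(.478,.056,.13),far_hinge=(.654,.024,.132),near_edge=(.537,.045,.2),far_edge=(.57,.042,.127),jar=(.565,.093,0),tin=(.539,-.002,0),pan=(.474,.322,.026))
for i in range(3):
    for n in ("scene","top"):
        p=eyes.camera(n)
        if n=="scene" and i==0: cv2.imwrite("pics/crop1.png",cv2.resize(p["pixels"][165:340,190:400,::-1],None,fx=3.4,fy=3.4,interpolation=cv2.INTER_CUBIC))
        for k in K:
            for d in eyes.mark_of(p,k):
                if np.linalg.norm(np.array(d["position"])-ref[k])<.02: D[k].append(d["position"]); break
M={k:np.mean(v,0) for k,v in D.items()}
for k in K: print(k,len(D[k]),M[k].round(4),np.std(D[k],0).round(4))
v=M["far_hinge"]-M["near_hinge"]; yaw=np.arctan2(v[1],v[0]); print("yaw",yaw,"len",np.linalg.norm(v[:2]))
c=np.mean([M["carton"][:2],(M["near_hinge"]+M["far_hinge"])[:2]/2],0)
h.S=dict(c=c.tolist(),yaw=float(yaw),pan=M["pan"].tolist(),jar=M["jar"].tolist(),tin=M["tin"].tolist())
json.dump(h.S,open("s.json","w"))
print("c",c,"jar",C(M["jar"]),"tin",C(M["tin"]),"nedge",C(M["near_edge"]),"fedge",C(M["far_edge"]))
for s in (1,-1):
    print(s,"near",[manip.solve_ik(W(near(a)[0],0,near(a)[1]),Q(np.pi/2,s)) is not None for a in (.7,1.6,2.4)])
    for a,t in ((-.1,50),(.9,50),(1.5,42),(2.0,32),(2.5,30)):
        q=manip.solve_ik(W(far(a,np.radians(t),.02)[0],0,far(a,np.radians(t),.02)[1]),Q(np.radians(t),s)); print(a,far(a,np.radians(t),.02).round(3),None if q is None else np.round(q,2))
    q=manip.solve_ik(W(*C(M["jar"]),.06),Q(np.pi/2,s,"x")); print("jar",None if q is None else np.round(q,2))
print(manip.read_time_s())
E
```

```text
carton 6 [ 5.648e-01  3.870e-02 -3.000e-04] [0.0014 0.0007 0.0004]
near_hinge 6 [0.4788 0.0575 0.1287] [0.0011 0.0018 0.0027]
far_hinge 6 [0.6522 0.025  0.1328] [0.0024 0.0013 0.0015]
near_edge 6 [0.5382 0.0466 0.1992] [0.0013 0.0015 0.0022]
far_edge 6 [0.5687 0.0416 0.1287] [0.0023 0.0031 0.001 ]
jar 5 [0.5641 0.0925 0.0028] [0.0016 0.004  0.001 ]
tin 6 [ 0.5391 -0.0039  0.0053] [0.0016 0.0011 0.0009]
pan 6 [0.4756 0.3208 0.0277] [0.0015 0.0022 0.0019]
yaw -0.18524350892984728 len 0.17645217797213814
c [0.56514167 0.039975  ] jar [-0.0107  0.0514] tin [-0.0175 -0.0479] nedge [-0.0278  0.0016] fedge [0.0032 0.0023]
1 near [True, True, True]
-0.1 [0.005 0.099] [ 0.63 -0.6  -1.05  0.76 -0.75 -2.86]
0.9 [0.036 0.177] [ 0.6  -0.54 -0.85  0.66 -0.84 -2.7 ]
1.5 [0.074 0.192] [ 0.51 -0.51 -0.92  0.89 -0.66 -2.85]
2.0 [0.109 0.185] [ 0.2  -0.46 -1.05  1.56 -0.32  2.94]
2.5 [0.136 0.165] None
jar [ 0.51  0.01 -0.26  0.   -1.3   2.44]
-1 near [True, True, True]
-0.1 [0.005 0.099] [ 0.63 -0.6  -1.05  0.76 -0.75  0.28]
0.9 [0.036 0.177] [ 0.6  -0.54 -0.85  0.66 -0.84  0.44]
1.5 [0.074 0.192] [ 0.51 -0.51 -0.92  0.89 -0.66  0.29]
2.0 [0.109 0.185] [ 0.2  -0.46 -1.05  1.56 -0.32 -0.2 ]
2.5 [0.136 0.165] None
jar [ 0.51  0.01 -0.26  0.   -1.3  -0.7 ]
4.2
```

View pics/crop1.png

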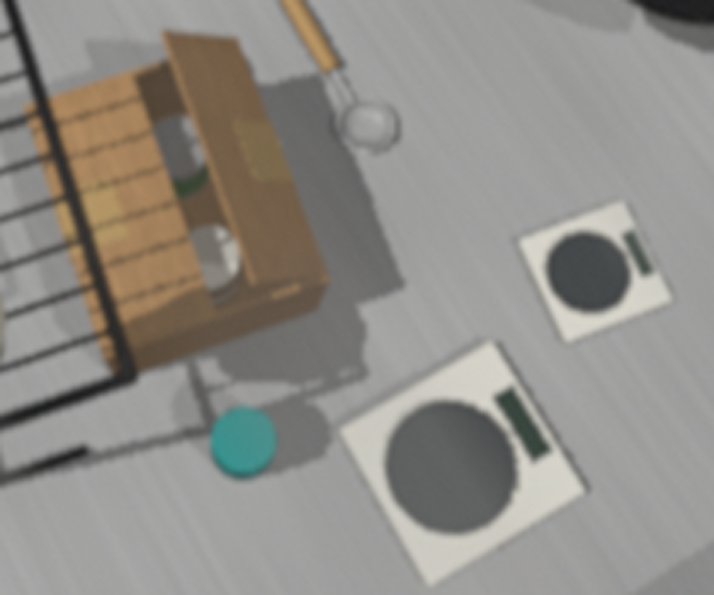

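The crop shows the white-lidded jar in the carton at crop (213,250), the green tin at (185,150), the turquoise look-alike outside at (243,440) and the large scale at (450,465), so the choice holds. Next I fold the near flap and check reach for the far flap.

```bash
cat >> h.py <<'E'
def Qp(t,psi,sgn=-1):
    ex,ey=axes(); hx=np.cos(psi)*ex+np.sin(psi)*ey; y=sgn*(np.cos(psi)*ey-np.sin(psi)*ex)
    z=np.cos(t)*hx-np.sin(t)*np.array([0,0,1.])
    q=R.from_matrix(np.c_[np.cross(y,z),y,z]).as_quat(); return [q[3],*q[:3]]
E
python3 - <<'E'
from h import *
manip.set_gripper(0)
q=Q(np.pi/2,-1)
manip.move_to(W(-.01,0,.30),q)
manip.move_l(W(.002,0,.172),v=.15)
f0=manip.read_ft_force()
for x,z in ((-.09,.172),(-.115,.172),(-.137,.163)):
    manip.move_l(W(x,0,z),v=.12); print(np.round(manip.read_ft_force(),1))
manip.move_l(W(-.12,0,.27),v=.25)
p=eyes.camera("top"); cv2.imwrite("pics/top1.png",p["pixels"][:,:,::-1])
for k in ("near_edge","far_edge","jar","tin"): print(k,[(np.round(d["position"],3).tolist(),round(d["score"],2)) for d in eyes.mark_of(p,k)][:3])
print(manip.read_time_s())
for psi in (-.3,0,.25,.5):
  for td in (45,50,55):
    o=[]
    for a in (-.1,.4,.9,1.5,2.0,2.4):
        t=np.radians(td); d=np.interp(a,[-.1,.9,1.6],[.02,.03,.05])
        x,z=far(a,t,d); j=manip.solve_ik(W(x,.003,z),Qp(t,psi)); o.append("None" if j is None else " ".join(f"{v:.2f}" for v in j))
    print(psi,td,o[0],"|",o[2],"|",o[3],"|",o[4],"|",o[5])
E
```

```text
[-0.1 -0.5  0.7]
[0.6 0.3 0.6]
[-0.8  0.5  0.6]
near_edge [([0.395, 0.074, 0.171], 0.87)]
far_edge [([0.371, -0.013, 0.0], 0.45)]
jar [([0.61, 0.226, 0.001], 0.62)]
tin [([0.542, -0.003, 0.008], 0.61)]
10.9417
-0.3 45 0.70 -0.46 -1.04 0.98 -0.91 -0.21 | 0.66 -0.42 -0.88 0.91 -0.96 -0.06 | 0.59 -0.33 -0.82 0.93 -0.89 -0.05 | 0.56 -0.28 -0.79 0.95 -0.85 -0.05 | 0.53 -0.24 -0.78 0.97 -0.82 -0.06
-0.3 50 0.71 -0.44 -0.97 0.83 -0.94 -0.10 | 0.66 -0.39 -0.79 0.77 -1.00 0.05 | 0.60 -0.30 -0.73 0.78 -0.94 0.07 | 0.57 -0.25 -0.70 0.79 -0.90 0.08 | 0.54 -0.21 -0.69 0.81 -0.87 0.07
-0.3 55 0.70 -0.42 -0.89 0.70 -0.97 0.02 | 0.65 -0.36 -0.70 0.65 -1.04 0.15 | 0.59 -0.27 -0.64 0.65 -0.99 0.19 | 0.56 -0.21 -0.60 0.65 -0.96 0.20 | 0.54 -0.18 -0.59 0.66 -0.93 0.20
0 45 None | 0.58 -0.56 -0.96 0.82 -0.74 0.30 | 0.51 -0.46 -0.90 0.84 -0.66 0.31 | 0.48 -0.40 -0.87 0.86 -0.61 0.31 | 0.45 -0.36 -0.86 0.88 -0.58 0.30
0 50 0.64 -0.59 -1.05 0.76 -0.75 0.27 | 0.59 -0.51 -0.85 0.67 -0.82 0.43 | 0.54 -0.41 -0.79 0.67 -0.75 0.45 | 0.50 -0.36 -0.76 0.67 -0.71 0.46 | 0.48 -0.31 -0.74 0.69 -0.68 0.46
0 55 0.64 -0.
[... 519 characters left out ...]
0.92 0.43 -0.74 0.80 | 0.53 -0.50 -0.71 0.35 -0.82 0.94 | 0.47 -0.39 -0.64 0.33 -0.78 0.99 | 0.45 -0.33 -0.60 0.32 -0.75 1.02 | 0.43 -0.29 -0.58 0.31 -0.72 1.03
0.5 45 0.49 -0.70 -1.00 0.26 -0.51 1.22 | 0.43 -0.60 -0.78 0.15 -0.61 1.37 | 0.38 -0.48 -0.69 0.09 -0.58 1.45 | 0.36 -0.41 -0.64 0.06 -0.55 1.49 | 0.34 -0.36 -0.61 0.04 -0.53 1.52
0.5 50 0.49 -0.64 -0.91 0.20 -0.62 1.28 | 0.43 -0.53 -0.69 0.11 -0.72 1.40 | 0.38 -0.42 -0.60 0.07 -0.69 1.47 | 0.36 -0.36 -0.56 0.04 -0.67 1.50 | 0.34 -0.31 -0.53 0.03 -0.65 1.53
0.5 55 0.49 -0.57 -0.82 0.15 -0.72 1.32 | 0.43 -0.47 -0.61 0.09 -0.83 1.42 | 0.38 -0.36 -0.52 0.05 -0.80 1.48 | 0.36 -0.30 -0.48 0.03 -0.78 1.51 | 0.34 -0.26 -0.45 0.02 -0.76 1.53
```

Run:
```python
from h import *
y=.002; r=np.radians
manip.move_to(W(-.06,y,.22),Qp(r(54),0))
manip.move_l(W(-.026,y,.140),v=.15)
manip.move_l(W(-.026,y,.099),v=.1)
f0=np.array(manip.read_ft_force())
for a in (-.13,.1,.3,.5,.7,.9,1.1,1.3,1.5,1.7,1.9,2.1,2.3,2.45,2.55):
    td=r(np.interp(a,[-.1,1.2],[54,50])); d=np.interp(a,[-.1,.9,1.6],[.022,.03,.048])
    x,z=far(a,td,d); manip.move_l(W(x,y,z),Qp(td,0),v=.08)
    f=np.array(manip.read_ft_force())-f0; print(a,round(x,3),round(z,3),f.round(1))
    if np.linalg.norm(f)>25: print("STOP");break
    if a==.9: cv2.imwrite("pics/top2.png",eyes.camera("top")["pixels"][:,:,::-1])
p=eyes.camera("scene"); cv2.imwrite("pics/scene2.png",p["pixels"][:,:,::-1])
for k in ("near_edge","far_edge"): print(k,[(np.round(d["position"],3).tolist(),round(d["score"],2)) for d in eyes.mark_of(p,k)][:3])
print(manip.read_time_s())
```

```text
-0.13 0.005 0.094 [-0.5  0.9 -0.6]
0.1 0.005 0.113 [ 0.7  0.9 -0.4]
0.3 0.01 0.129 [-0.3 -0.3 -0.2]
0.5 0.018 0.145 [ 0.7  1.5 -1. ]
0.7 0.028 0.158 [ 0.2  1.  -0.6]
0.9 0.042 0.169 [ 0.8  1.1 -1.6]
1.1 0.054 0.171 [-0.1  0.9 -0.7]
1.3 0.065 0.17 [ 0.7  0.9 -0.1]
1.5 0.075 0.167 [ 0.   0.5 -0.5]
1.7 0.083 0.165 [-0.5  0.7  0.1]
1.9 0.091 0.163 [0.2 1.  0.4]
2.1 0.098 0.16 [-0.4  0.7 -0.3]
2.3 0.105 0.156 [ 0.1  0.2 -0. ]
2.45 0.109 0.152 [ 0.3  0.9 -0.6]
2.55 0.112 0.149 [0.2 0.6 0.1]
near_edge [([0.402, 0.068, 0.17], 0.58)]
far_edge [([0.735, 0.006, 0.173], 0.56), ([0.461, 0.327, 0.001], 0.41)]
17.9
```

View pics/scene2.png

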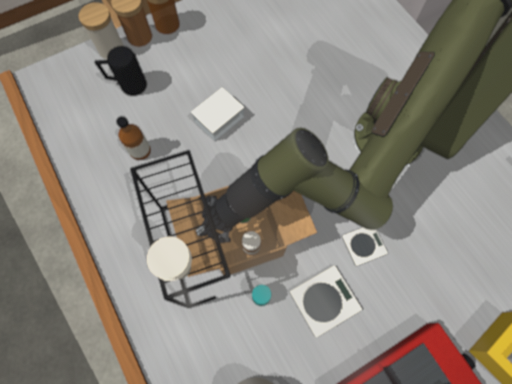

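The picture shows both flaps folded back (far flap under the rack, near flap at about (295,215)) and the white lid at (252,240). I'll withdraw along the tool axis and measure the jar by the networks and by the lid pixels.

Run:
```python
from h import *
t=np.radians(50); x0,z0=far(2.55,t,.048); L=.13
manip.move_l(W(x0-L*np.cos(t),.002,z0+L*np.sin(t)),v=.2)
manip.move_to(W(-.21,-.06,.30),Q(np.pi/2,-1)); manip.set_gripper(.085)
def unproj(p,uv,z):
    d=p["extrinsics"][:3,:3]@np.linalg.inv(p["intrinsics"])@[uv[0],uv[1],1]; o=p["extrinsics"][:3,3]; return o+d*(z-o[2])/d[2]
ims=[]
for n in ("scene","top"):
  for i in range(2):
    p=eyes.camera(n); im=p["pixels"]
    for k in ("jar","tin","near_edge","far_edge"): print(n,k,[(np.round(d["position"],3).tolist(),round(d["score"],2)) for d in eyes.mark_of(p,k)][:3])
  cam=np.linalg.inv(p["extrinsics"])@[*S["jar"][:2],.09,1]; uv=p["intrinsics"]@cam[:3]; uv=uv[:2]/uv[2]
  u,v=uv.round().astype(int); c=im[v-22:v+22,u-22:u+22]
  hsv=cv2.cvtColor(c,cv2.COLOR_RGB2HSV); m=((hsv[:,:,1]<60)&(hsv[:,:,2]>110)).astype(np.uint8)
  nl,lab,st,ce=cv2.connectedComponentsWithStats(m)
  for i in range(1,nl):
    if st[i,4]>40: print(n,"blob",st[i,4],ce[i].round(1),unproj(p,ce[i]+[u-22,v-22],.09).round(4))
  ims.append(cv2.resize(c,(390,390),interpolation=cv2.INTER_CUBIC))
cv2.imwrite("pics/lids.png",np.hstack(ims)[:,:,::-1]); print(manip.read_time_s())
```

```text
scene jar [([0.609, 0.23, 0.004], 0.88), ([0.565, 0.09, 0.0], 0.8)]
scene tin [([0.537, -0.001, 0.004], 0.87), ([0.562, 0.043, -0.002], 0.32)]
scene near_edge [([0.397, 0.071, 0.171], 0.93)]
scene far_edge [([0.732, 0.008, 0.174], 0.67), ([0.479, 0.056, 0.126], 0.18)]
scene jar [([0.564, 0.088, 0.002], 0.9), ([0.613, 0.227, 0.004], 0.63)]
scene tin [([0.537, -0.002, 0.008], 0.72)]
scene near_edge []
scene far_edge [([0.733, 0.007, 0.174], 0.71)]
scene blob 322 [21.5 22. ] [0.5661 0.0929 0.09  ]
top jar [([0.617, 0.222, 0.0], 0.63), ([0.563, 0.093, -0.0], 0.46)]
top tin [([0.542, -0.005, 0.006], 0.77)]
top near_edge [([0.402, 0.076, 0.172], 0.81)]
top far_edge [([0.728, 0.013, 0.174], 0.96), ([0.401, 0.072, 0.17], 0.66)]
top jar [([0.611, 0.226, 0.001], 0.71), ([0.565, 0.092, -0.001], 0.64)]
top tin [([0.545, -0.005, 0.004], 0.46)]
top near_edge [([0.398, 0.073, 0.17], 0.84), ([0.712, -0.351, 0.0], 0.44)]
top far_edge [([0.726, 0.011, 0.178], 0.61)]
top blob 82 [3.7 4.2] [0.6231 0.1549 0.09  ]
top blob 187 [22.8 21.2] [0.5654 0.0908 0.09  ]
21.4333
```

View pics/lids.png

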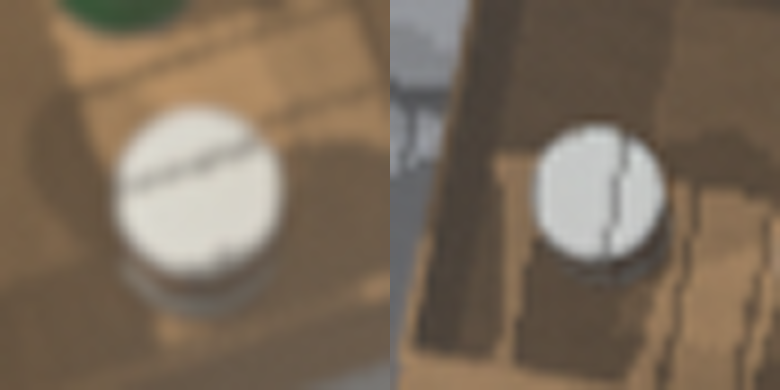

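Both lid views agree on the jar at (0.565, 0.0915); both flaps read about 2.7 rad. Next is the grasp.

Run:
```python
from h import *
j=np.array([.565,.0915]); q=Q(np.pi/2,-1,"x")
manip.move_to([*j,.25],q)
manip.move_l([*j,.12],v=.15)
print(manip.move_l([*j,.056],v=.06,until_force=6), manip.read_position())
manip.set_gripper(.03); print(manip.read_gripper_width(),manip.read_grip_force())
manip.move_l([*j,.10],v=.08); manip.move_l([*j,.28],v=.18)
print(manip.read_gripper_width(),manip.read_grip_force(),manip.read_time_s())
pan=np.array(S["pan"][:2]); manip.move_l([*pan,.28],v=.2)
ds=[]
p=eyes.camera("top"); cv2.imwrite("pics/top3.png",p["pixels"][:,:,::-1])
for n in ("scene","top"):
    p=eyes.camera(n)
    for k in ("jar","pan","tin"): print(n,k,[(np.round(d["position"],3).tolist(),round(d["score"],2)) for d in eyes.mark_of(p,k)][:3])
cv2.imwrite("pics/scene3.png",eyes.camera("scene")["pixels"][:,:,::-1])
```

```text
False [0.56531905 0.09159846 0.05655625]
0.049053396499512264 61.82922072708607
0.04906144671675089 62.57230460643768 27.225
scene jar [([0.61, 0.224, -0.002], 0.65), ([0.478, 0.318, 0.225], 0.64)]
scene pan [([0.476, 0.324, 0.027], 0.6), ([0.284, 0.255, 0.017], 0.6)]
scene tin [([0.533, -0.003, 0.007], 0.7)]
top jar [([0.476, 0.324, 0.225], 0.82), ([0.615, 0.225, 0.003], 0.64)]
top pan [([0.475, 0.322, 0.029], 0.95), ([0.285, 0.249, 0.017], 0.89)]
top tin [([0.542, -0.005, 0.005], 0.62)]
```

View pics/scene3.png

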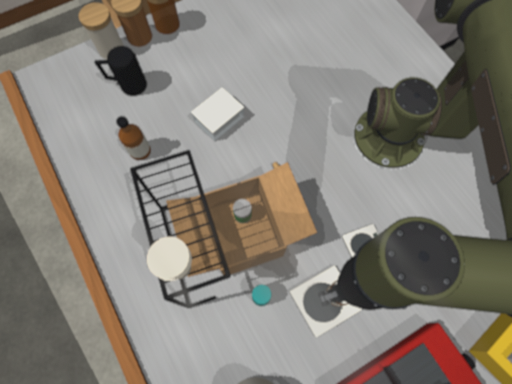

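The picture shows the tin standing in the carton at (242,210), the jar held over the pan at about (330,295), and the cups, bottle and tub in place. I'll place the jar now.

Run:
```python
from h import *
pan=np.array([.4755,.3215])
manip.move_l([*pan,.10],v=.12)
print(manip.move_l([*pan,.074],v=.02,until_force=4), manip.read_position(), np.round(manip.read_ft_force(),1))
manip.pause(.2); manip.set_gripper(.085); manip.pause(.2)
manip.move_l([*pan,.25],v=.12)
manip.move_to([.35,.05,.30],Q(np.pi/2,-1,"x"))
manip.pause(.3)
for n in ("scene","top"):
    p=eyes.camera(n); cv2.imwrite(f"pics/{n}4.png",p["pixels"][:,:,::-1])
    for k in ("jar","pan","tin","near_edge","far_edge","cups","spoon"): print(n,k,[(np.round(d["position"],3).tolist(),round(d["score"],2)) for d in eyes.mark_of(p,k)][:3])
print(manip.read_time_s())
```

```text
True [0.47540304 0.32140849 0.0787379 ] [-1.9  0.1  4.2]
scene jar [([0.474, 0.32, 0.025], 0.97), ([0.612, 0.225, 0.001], 0.64), ([0.746, 0.109, 0.306], 0.23)]
scene pan [([0.472, 0.319, 0.027], 0.93), ([0.283, 0.25, 0.018], 0.63), ([0.744, 0.11, 0.307], 0.19)]
scene tin [([0.539, -0.001, 0.007], 0.95)]
scene near_edge [([0.395, 0.071, 0.171], 0.84)]
scene far_edge [([0.733, 0.01, 0.173], 0.8)]
scene cups [([0.743, 0.112, 0.307], 0.72)]
scene spoon []
top jar [([0.475, 0.324, 0.024], 0.71), ([0.476, 0.057, 0.132], 0.55), ([0.612, 0.227, 0.003], 0.52)]
top pan [([0.476, 0.323, 0.026], 0.66), ([0.286, 0.248, 0.019], 0.54)]
top tin [([0.541, -0.006, 0.006], 0.45), ([0.648, 0.024, 0.134], 0.18)]
top near_edge [([0.397, 0.074, 0.17], 0.97)]
top far_edge [([0.73, 0.014, 0.175], 0.59)]
top cups [([0.746, 0.111, 0.306], 0.78)]
top spoon [([0.374, -0.015, -0.001], 0.54)]
36.4333
```

View pics/scene4.png

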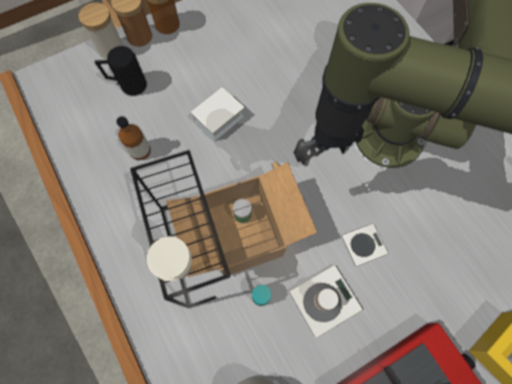

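The jar stands upright on the middle of the large pan at (326,300), both flaps are open, the tin stands at (242,210), and the arm touches nothing.

```bash
python3 -c "
from station import ticket
print(ticket.finish_job())"
```

```text
the job is handed in; nothing more can be done
None
```

The job is handed in: both flaps are folded back to about 2.7 rad, the brown jar stands within a few mm of the middle of the large scale's pan, and the tin still stands in the carton; the station did not report a verdict.

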